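Empty a picking bin and build the zig-zag bin stack

TASK

First tip the brass couplings out of the loaded yellow bin into the grey returns tray, all four, stand the emptied bin upright on the counter and let go. Then build the zig-zag stack on the fixed bin: seat the other loose bin on it, turned end for end and stepped back just far enough to leave the mouth below open, with its foot down inside the lower rims, and seat the emptied bin on top of that one in the same way, stepped back the other way. Leave everything let go and at rest, and do not disturb the other things on the counter.

Things in the scene. Friction and masses are not known exactly. Their poses are not given: they have to be found in the camera images.
- base_bin: Lowest bin of the stack, same shape as the loose bins, fixed on a dark steel plate 190 x 90 x 6 mm on the counter; some screws on its floor. Origin: counter level, under the centre of the bin's outline; x along the bin, mouth at -x, rear wall +x; rim 51 mm up. A bin seated on it, turned end for end, has its origin 46 mm above this one and about 35 mm toward +x (foot meets the rear wall at 41 mm).
- bin_loaded: Loose yellow plastic bin holding the four couplings at the start. 150 x 62 mm, 45 mm high, 4 mm walls, about 0.16 kg empty. Origin: centre of the 150 x 62 outline, at the underside of the foot; z up, x along the length, mouth at -x, rear wall at x = +75 mm. Full-height sides (rim 45 mm up, outer faces y = +-31) run from x = -40 to +75; the inner floor is 9 mm up. Same shape as bin_empty.
- bin_empty: Loose yellow bin, empty; shape, frame and mass as bin_loaded (told apart by contents only). Foot under every loose bin: 5 mm tall, 44 mm wide, from x = -30 to +70; stacked, it drops between the side walls (54 mm apart) of the bin below and the floor rests on the rims. A bin seated on this one, end for end, has its origin 40 mm above this one's and about 35 mm toward this one's +x.
- bin_loaded_mouth (a point): Middle of the mouth edge of bin_loaded, at its inner floor: x = -75, z = 9 mm in the bin's frame. The mouth is a cut-away: from x = -75 to -40 the sides are 19 mm high, and the front lip stands only 2.5 mm above the inner floor.
- bin_empty_mouth (a point): Middle of the mouth edge of bin_empty, at its inner floor: x = -75, z = 9 mm in the bin's frame. Same cut-away mouth as bin_loaded.
- returns: Returns tray: open grey plastic box, 180 x 170 mm (x, y), 50 mm high, 5 mm walls, fixed on the counter. Origin: centre of its underside, z up.
- coupling0: One of four alike brass couplings, a stub cylinder 18 mm in diameter and 14 mm long, 25 g. Origin: centre of one end face; z along its axis.
- coupling1: One of four alike brass couplings, a stub cylinder 18 mm in diameter and 14 mm long, 25 g. Origin: centre of one end face; z along its axis.
- coupling2: One of four alike brass couplings, a stub cylinder 18 mm in diameter and 14 mm long, 25 g. Origin: centre of one end face; z along its axis.
- coupling3: One of four alike brass couplings, a stub cylinder 18 mm in diameter and 14 mm long, 25 g. Origin: centre of one end face; z along its axis.
- reel: Bystander: black reel of copper wire, 80 mm across, 40 mm high, standing on its flange. Origin: centre of the underside.
- tape_measure: Bystander: black tape measure, 62 x 36 x 60 mm high. Origin: centre of the underside.
- screwdriver: Bystander: screwdriver lying down, 170 mm long. Origin: under its middle.
- carton: Bystander: closed cardboard carton 70 x 90 x 55 mm high. Origin: centre of the underside.
- tin: Bystander: plain metal tin, 64 mm across, 75 mm high. Origin: centre of the underside.
- stock_counter: Bystander: flat grey hand-held stock counter, 90 x 60 x 22 mm high. Origin: centre of the underside.
There are look-alikes about, which are no part of the job. What is shaped like the bin_loaded but blue or orange is not meant. Leave any purple look-alike of the base_bin alone.

How it is judged (in metres and radians):
On the way, in this order (a step that is already met when the one before it is completed fails the run):
1. all four couplings lie in the returns tray (x of coupling0 in the frame of returns between -0.088 and 0.088 m and y of coupling0 in the frame of returns between -0.083 and 0.083 m and z of coupling0 in the frame of returns between -0.005 and 0.045 m and x of coupling1 in the frame of returns between -0.088 and 0.088 m and y of coupling1 in the frame of returns between -0.083 and 0.083 m and z of coupling1 in the frame of returns between -0.005 and 0.045 m and x of coupling2 in the frame of returns between -0.088 and 0.088 m and y of coupling2 in the frame of returns between -0.083 and 0.083 m and z of coupling2 in the frame of returns between -0.005 and 0.045 m and x of coupling3 in the frame of returns between -0.088 and 0.088 m and y of coupling3 in the frame of returns between -0.083 and 0.083 m and z of coupling3 in the frame of returns between -0.005 and 0.045 m), for 0.2 s.
2. the emptied bin stands upright on the counter, let go (height (world z) of bin_loaded below 0.006 m and angle between bin_loaded's own z axis and vertical below 0.08 rad and contact force between bin_loaded and the fingers below 0.05 N and linear speed of bin_loaded below 0.02 m/s), for 0.2 s.
3. the other loose bin is seated on the fixed bin, turned end for end, stepped back, and let go (x of bin_empty in the frame of base_bin between 0.024 and 0.044 m and y of bin_empty in the frame of base_bin between -0.008 and 0.008 m and z of bin_empty in the frame of base_bin between 0.043 and 0.049 m and angle between bin_empty's own z axis and vertical below 0.06 rad and angle between the x axis of bin_empty and the x axis of base_bin, either way round below 0.14 rad and x of bin_empty_mouth in the frame of base_bin above 0.06 m and contact force between bin_empty and the fingers below 0.05 N and linear speed of bin_empty below 0.02 m/s), for 0.2 s.
4. the emptied bin is seated on the second bin, turned end for end to it, stepped back the other way, and let go (x of bin_loaded in the frame of bin_empty between 0.024 and 0.044 m and y of bin_loaded in the frame of bin_empty between -0.008 and 0.008 m and z of bin_loaded in the frame of bin_empty between 0.037 and 0.043 m and angle between bin_loaded's own z axis and vertical below 0.06 rad and angle between the x axis of bin_loaded and the x axis of bin_empty, either way round below 0.14 rad and x of bin_loaded_mouth in the frame of bin_empty above 0.06 m and contact force between bin_loaded and the fingers below 0.05 N and linear speed of bin_loaded below 0.02 m/s), for 0.2 s.
At the end, for the whole second after the job is handed in: All four couplings in the returns tray; each loose bin seated on the one below (height within 3 mm, tilt under 0.06 rad), turned end for end to it (within 0.14 rad), stepped 24 to 44 mm toward its rear, within 8 mm sideways; emptied bin on top; both let go and at rest (all of step 1 and all of step 3 and all of step 4); the robot touches nothing.
It fails at once if another thing on the counter is disturbed (moved over 30 mm) (distance of any of reel, tape_measure, screwdriver, carton, tin, stock_counter from where it was at the start of the episode above 0.03 m).
It also fails if it takes over 72 s, if anything falls off the work surface, if the arm or the gripper's body presses on something with over 40 N, if the wrist force passes 120 N, or if a joint passes its speed limit or range.

ROBOT

A 7-joint arm with a two-finger parallel gripper is mounted at the origin on the work surface. World frame = base frame: x ahead of the robot, y to its left, z up, the work surface at z = 0. Lengths are in m, angles in degrees, forces in N, time in s.
With the tool pointing down it reaches from about 0.425 to 0.875 m from the base axis. Payload 4.7 kg.
Tool frame: the origin (TCP) lies midway between the tips of the shut fingers; the grasp point (between the pads) lies 19 mm behind it; z points along the fingers, y is the line along which they close (so a half turn about z gives the same grasp; the last joint's range is limited). The gripper opens to 87 mm and grips with 3 to 60 N. Pads are 19 mm wide; open, the fingers measure 117 mm over their backs; the gripper's body (75 mm by 190 mm) begins 51 mm behind the grasp point.
Start: joints at [67.615, 18.392, -4.016, 83.108, 1.295, 78.541, -3.26], TCP at [0.256, -0.597, 0.223] pointing down, gripper open.
Joint ranges: [-163.93, 163.93], [-17.29, 119.83], [-79.2, 71.16], [3.27, 140.29], [-89.18, 269.18], [5.43, 117.66], [-154.24, 154.24]. Speed limits (degrees/s): [147.25, 147.25, 180, 180, 180, 180, 180].

INTERFACE

Orientations are given as [roll, pitch, yaw] about the fixed x, y, z axes, in that order (R = Rz(yaw) Ry(pitch) Rx(roll)).
In Python, from cell import env, viewer, boxes_of, masks_of gives the robot as it stands. The module is installed in compiled form; this text tells all that it offers.
- The arm moves only by the tool apply_moves, never from a script. Its argument "moves" is a list of rows, each a list of 7 numbers: the shift along the tool's x, y, z scaled (see below), then the turn, a rotation vector about the tool's x, y, z scaled (see below), then the opening, from 0 (shut) to 1 (fully open). A call has 1 to 20 rows; each row is the pose to reach, as a shift and turn from the pose commanded when the call began, along the tool's axes at that moment; what a row does not reach only later rows make up. The controller multiplies each number of a shift by 0.2 m and each number of a turn by 1.5 rad. A row lasts 1/10 s, in which the tool goes at most 50 mm and 8.59 degrees, less where a joint would pass 70% of its speed; a pose out of reach is approached as far as the arm can. A call with a number of a shift or a turn outside -1 to 1 is refused whole. A call with a gripper value outside its range is refused whole. The fingers move at their own pace and stop on an object; "grip_force" is the grip in N (left out, the last holds). Time passes only in rows, so rows that repeat a pose let the fingers close. It gives the time, the measured TCP pose, the force, the opening and the grip force at its end, in the units of the state.
- env.get_obs(): the state, without advancing time (a new reading comes with each control period).
- viewer.read_camera(name): name is "scene" or "top" or "wrist"; returns the picture (480x640x3 uint8, red, green, blue); there is no depth.
- viewer.get_calibration(name): a dict with "fov_y" (degrees; the focal length in pixels is half the picture's height over the tangent of half this angle, whatever the lens; pixels are square), "cx", "cy" (the principal point, pixels), "position" and "orientation" of the camera in the world. Camera axes: x right, y up, looking along -z (the intrinsics and any distortion apply to the point x, -y, -z); pixel columns grow to the right and rows downward; lengths in m; the calibration is good to about 2 mm. A picture is of the moment at which its call begins: read the wrist's pose just before it. get_calibration takes no time and is no camera call; for the wrist camera it gives the pose at the moment of the call.
- env.sign_off(): hands the job in; it is judged then, once.
Trained networks look in the newest picture that a camera, given by its name, has taken for a name from the list of things; names that differ only in an ending like _2 or _b are one class to them, and where a whole thing is asked for, a point or a joint stands for the part that bears it (a point fixed in the world has none). Each returns a list of dicts, best first, with "conf" (0 to 1); they miss things now and then, are a little off and sometimes report something else, mostly with a low value. They report only what shows in the picture. A call takes as long as a camera call. They do not tell look-alikes from the thing itself.
- boxes_of(camera, target): "location" ([column, row] in pixels, amid what is visible of it).
- masks_of(camera, target): "pixels" (480x640 bool, what is visible of it) and "location" ([column, row] in pixels, amid what is visible of it).
The state is a dict: "time_s": time; "qpos": joint angles; "joint_velocities": joint speeds; "effort": joint torques, N m; "tool_pos": TCP position; "tool_rot": TCP orientation; "force": force on the tool from outside, world axes, zero at the start; "wrist_torque": the same for the moment, N m; "grip_width": finger opening in m; "grasp_force": force on a finger pad.
Only numpy, scipy, OpenCV 4.12 (cv2) and the standard library are available. Lean on these libraries where they do the work, as an engineer would, in place of code of your own. Each camera call takes 0.05 s, during which the arm holds its last target. There are 200 camera calls.

## Working session

There is one attempt and no reset: what is moved stays moved. The work goes in short steps, Python scripts to look and compute and a tool call to move; the robot and the scene stay as the last step left them, time stands still between calls to the robot, and variables do not carry over. Pictures are saved under pics/ and viewed, at most 10 in all, crops included, and the job is handed in when it is done.

Besides the shell and the picture viewer there is one more tool, called after ">>>" as name(argument=value, ...) on one line, values as JSON. apply_moves: Moves the arm, as the interface text tells. Shifts and turns lie within -1 to 1; 1 stands for 0.2 m of shift or 1.5 rad of turn. Its arguments: {"type":"object","properties":{"moves":{"type":"array","items":{"type":"array","items":{"type":"number","minimum":-1,"maximum":1}}},"grip_force":{"type":"number"}},"required":["moves"]}

```bash
mkdir -p pics; cat > h.py <<'E'
import numpy as np, cv2
from scipy.spatial.transform import Rotation as R
from cell import env, viewer, boxes_of, masks_of
E
python3 - <<'E'
from h import *
o=env.get_obs(); print(o)
for n in ("scene","top","wrist"):
    im=viewer.read_camera(n); cv2.imwrite(f"pics/{n}0.png",im[:,:,::-1]); print(n,viewer.get_calibration(n))
E
```

```text
{'time_s': 0.0, 'qpos': array([67.61429097, 18.43943471, -4.01746968, 83.17580482,  1.29466762,
       78.53983574, -3.2616547 ]), 'joint_velocities': array([ 0.0011053 , -0.1871267 , -0.03194848, -0.05703303, -0.05874265,
       -0.10105386,  0.06169136]), 'effort': array([-4.76111964e-04, -4.91282523e+01, -4.04182160e-01, -3.12532461e+01,
       -6.39740657e-02,  4.36851103e-02,  1.84841238e-04]), 'tool_pos': array([ 0.2557505 , -0.59696588,  0.22144961]), 'tool_rot': array([-1.79890159e+02,  4.81620350e-03,  2.31956015e+01]), 'force': array([-0.34323545,  1.24954427,  0.08148095]), 'wrist_torque': array([0.03577688, 0.01896327, 0.00865699]), 'grasp_force': 0.0, 'grip_width': 0.08681688666146585}
scene {'fov_y': 51.76649321032108, 'cx': 312.3831270693883, 'cy': 238.52813028235053, 'position': array([1.50862446, 0.51612106, 0.98819917]), 'orientation': array([ 48.46488792,  -0.90574607, 113.24197795])}
top {'fov_y': 57.133701293338476, 'cx': 315.3837052008338, 'cy': 234.18100052108377, 'position': array([0.35399828, 0.12973345, 1.05554294]), 'orientation': array([ 10.46864048,  -0.3714369 , -89.04010678])}
wrist {'fov_y': 70.04115944735, 'cx': 317.6744747343181, 'cy': 242.09257145933992, 'position': array([ 0.31652197, -0.57166396,  0.3838516 ]), 'orientation': array([-1.39239883e+01,  4.96832342e-02, -6.67583562e+01])}
```

View pics/top0.png

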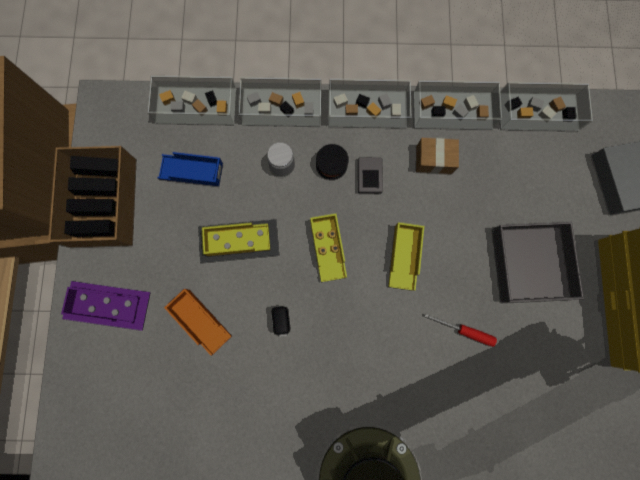

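View pics/scene0.png

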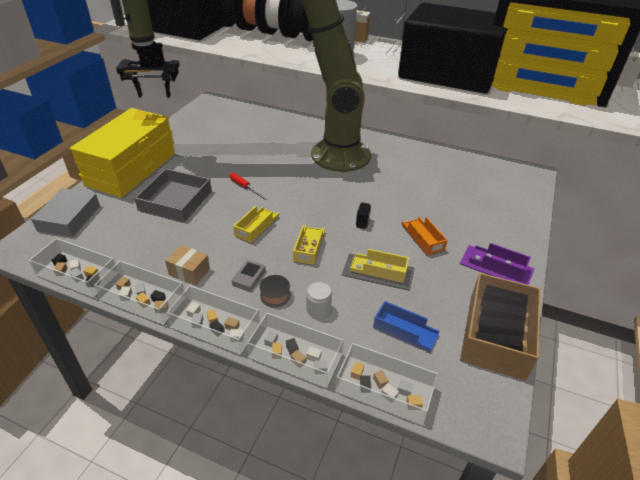

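```bash
cat >> h.py <<'E'
from scipy.optimize import minimize
def proj(P,c):
    f=240/np.tan(np.radians(c['fov_y']/2))
    p=(np.asarray(P)-c['position'])@R.from_euler('xyz',c['orientation'],degrees=True).as_matrix()
    return np.c_[c['cx']+f*p[:,0]/-p[:,2], c['cy']-f*p[:,1]/-p[:,2]]
def ray(uv,c,z):
    f=240/np.tan(np.radians(c['fov_y']/2))
    d=R.from_euler('xyz',c['orientation'],degrees=True).apply([(uv[0]-c['cx'])/f,-(uv[1]-c['cy'])/f,-1])
    return c['position']+d*(z-c['position'][2])/d[2]
def box(x0,x1,w,z0,z1): return np.array([[x,y,z] for x in(x0,x1) for y in(-w,w) for z in(z0,z1)])
PARTS=[box(-.04,.075,.031,.005,.045),box(-.075,.075,.031,.005,.0115),box(-.075,-.04,.031,.005,.019),box(-.03,.07,.022,0,.005)]
def sil(q,c,z,S=4):
    m=np.zeros((480*S,640*S),np.uint8)
    for B in PARTS:
        W=R.from_euler('z',q[2]).apply(B)+[q[0],q[1],z]
        h=cv2.convexHull(((proj(W,c)+.5)*S).astype(np.float32))
        cv2.fillConvexPoly(m,h.round().astype(int),255)
    return cv2.resize(m,(640,480),interpolation=cv2.INTER_AREA)/255.
def fit(mask,c,q0,z):
    M=mask.astype(float)
    f=lambda q:1-np.minimum(M,s:=sil(q,c,z)).sum()/np.maximum(M,s).sum()
    best=None
    for a in (0,np.pi):
        s0=np.array([q0[0],q0[1],q0[2]+a])
        r=minimize(f,s0,method='Nelder-Mead',options=dict(initial_simplex=s0+np.array([[0,0,0],[.01,0,0],[0,.01,0],[.005,.005,.15]]),maxiter=90,xatol=2e-4,fatol=1e-4))
        print('   ',r.x.round(4),np.degrees(r.x[2]).round(1),'1-IoU',round(r.fun,3))
        if best is None or r.fun<best.fun: best=r
    return best.x
def yellow(im,uv):
    h=cv2.cvtColor(im,cv2.COLOR_RGB2HSV); m=cv2.inRange(h,(22,90,30),(38,255,255))
    m=cv2.morphologyEx(m,cv2.MORPH_CLOSE,np.ones((3,3),np.uint8))
    n,l,s,ce=cv2.connectedComponentsWithStats(m)
    i=min((i for i in range(1,n) if s[i,4]>300),key=lambda i:np.hypot(*(ce[i]-uv)))
    k=(l==i).astype(np.uint8); cs,_=cv2.findContours(k,cv2.RETR_EXTERNAL,cv2.CHAIN_APPROX_NONE)
    return cv2.drawContours(k,cs,-1,1,-1)>0
E
python3 - <<'E'
from h import *
im=viewer.read_camera("top"); c=viewer.get_calibration("top")
for n,uv,z,a in (("base",(236,240),.006,0),("loaded",(327,247),0,1.57),("empty",(406,256),0,1.57)):
    m=yellow(im,uv); 
    r=cv2.minAreaRect(cv2.findNonZero(m.astype(np.uint8)))
    p=ray(r[0],c,z+.03); print(n,r,p)
    b=cv2.boxPoints(r); e=max((b[1]-b[0],b[2]-b[1]),key=lambda v:np.hypot(*v)); d=ray(np.array(r[0])+e,c,.03)-p
    fit(m,c,(p[0],p[1],np.arctan2(d[1],d[0])),z)
for n in("base_bin","bin_loaded","bin_empty","returns","coupling0","tape_measure","tin","reel","stock_counter","screwdriver","carton"):
    print(n,[(np.round(b["location"]).tolist(),round(b["conf"],2),ray(b["location"],c,.025)[:2].round(3).tolist()) for b in boxes_of("top",n)[:5]])
cv2.imwrite("pics/crop.png",cv2.resize(im[205:300,190:430],None,fx=3.3,fy=3.3,interpolation=cv2.INTER_CUBIC)[:,:,::-1])
E
```

```text
base ((235.10902404785156, 238.39439392089844), (30.007081985473633, 68.12033081054688), 84.5596694946289) [0.52904408 0.31434582 0.036     ]
    [ 0.5298  0.3155 -1.4779] -84.7 1-IoU 0.09
    [0.5302 0.3136 1.6862] 96.6 1-IoU 0.039
loaded ((328.30206298828125, 247.32406616210938), (65.5062255859375, 28.005334854125977), 79.91940307617188) [0.51267428 0.0953346  0.03      ]
    [ 0.5166  0.0965 -2.9628] -169.8 1-IoU 0.059
    [0.5133 0.0957 0.1917] 11.0 1-IoU 0.027
empty ((406.1831970214844, 256.0788269042969), (30.18435287475586, 66.06169891357422), 6.581944942474365) [ 0.49513518 -0.08774944  0.03      ]
    [ 0.4958 -0.0876 -0.1271] -7.3 1-IoU 0.025
    [ 0.4991 -0.0881  2.9972] 171.7 1-IoU 0.075
base_bin [([238.0, 242.0], 0.68, [0.521, 0.309]), ([106.0, 306.0], 0.67, [0.369, 0.606])]
bin_loaded [([193.0, 166.0], 0.81, [0.708, 0.428]), ([195.0, 322.0], 0.8, [0.334, 0.398]), ([329.0, 249.0], 0.6, [0.51, 0.094]), ([337.0, 248.0], 0.53, [0.513, 0.075]), ([438.0, 155.0], 0.39, [0.748, -0.173])]
bin_empty [([407.0, 256.0], 0.59, [0.497, -0.09])]
returns [([535.0, 263.0], 0.83, [0.485, -0.392]), ([238.0, 240.0], 0.29, [0.526, 0.31])]
coupling0 [([324.0, 233.0], 0.54, [0.547, 0.105]), ([329.0, 232.0], 0.45, [0.551, 0.095]), ([338.0, 250.0], 0.38, [0.507, 0.071])]
tape_measure [([282.0, 320.0], 0.9, [0.342, 0.2])]
tin [([282.0, 157.0], 0.74, [0.737, 0.213])]
reel [([333.0, 163.0], 0.84, [0.724, 0.087])]
stock_counter [([366.0, 177.0], 0.77, [0.688, 0.004]), ([533.0, 262.0], 0.55, [0.487, -0.387])]
screwdriver [([479.0, 334.0], 0.61, [0.318, -0.251])]
carton [([438.0, 158.0], 0.81, [0.741, -0.172])]
```

View pics/crop.png

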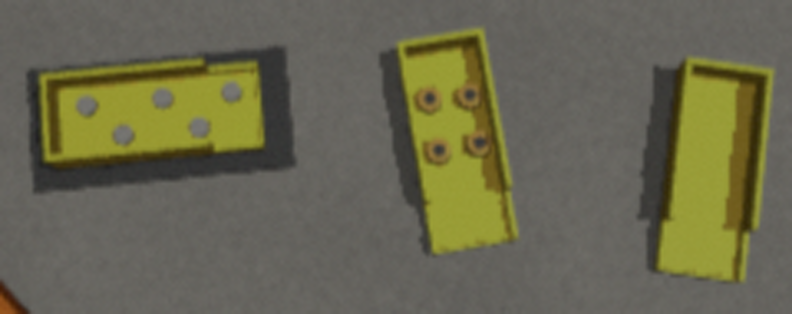

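Candidates for bin_loaded are blue (191,169), orange (199,321), the fixed screw bin on its plate (236,240), the empty yellow bin (406,256) and the yellow bin with four brass couplings (327,247). I choose the last; the crop shows the couplings in it and its mouth toward the robot.

```bash
cat >> h.py <<'E'
def goto(pos,rpy,o=None,quiet=False):
    o=o or env.get_obs(); T=R.from_euler('xyz',o['tool_rot'],degrees=True); G=R.from_euler('xyz',rpy,degrees=True)
    s=T.inv().apply(np.array(pos)-o['tool_pos'])/.2; w=(T.inv()*G).as_rotvec()/1.5
    print('shift',s.round(4),'turn',w.round(4)); return s,w
E
python3 - <<'E'
from h import *
goto((.528,.099,.2),(180,0,11))
E
```

```text
shift [ 2.6218 -2.6653  0.1126] turn [1.000e-04 0.000e+00 1.419e-01]
```

>>> apply_moves(moves=[[1, -1, 0, 0, 0, 0, 1], [1, -1, 0, 0, 0, 0, 1], [1, -1, 0, 0, 0, 0, 1], [1, -1, 0, 0, 0, 0, 1], [1, -1, 0, 0, 0, 0, 1], [1, -1, 0, 0, 0, 0, 1]])

```text
time_s: 1.35
tool_pos: [0.3626, -0.3311, 0.223]
tool_rot: [180.0, -0.0, 23.4]
force: [0.4, 0.8, 0.9]
grip_width: 0.087
grasp_force: 0.0
```

>>> apply_moves(moves=[[1, -1, 0, 0, 0, 0, 1], [1, -1, 0, 0, 0, 0, 1], [1, -1, 0, 0, 0, 0, 1], [1, -1, 0, 0, 0, 0, 1], [1, -1, 0, 0, 0, 0, 1], [1, -1, 0, 0, 0, 0, 1]])

```text
time_s: 1.95
tool_pos: [0.467, -0.0682, 0.2231]
tool_rot: [180.0, -0.1, 23.4]
force: [0.2, -0.3, -1.5]
grip_width: 0.087
grasp_force: 0.0
```

>>> apply_moves(moves=[[0.6, -0.62, 0.1, 0, 0, 0.14, 1], [0.6, -0.62, 0.1, 0, 0, 0.14, 1], [0.6, -0.62, 0.1, 0, 0, 0.14, 1], [0.6, -0.62, 0.1, 0, 0, 0.14, 1], [0.6, -0.62, 0.1, 0, 0, 0.14, 1], [0.6, -0.62, 0.1, 0, 0, 0.14, 1], [0.6, -0.62, 0.1, 0, 0, 0.14, 1], [0.6, -0.62, 0.1, 0, 0, 0.14, 1]])

```text
time_s: 2.75
tool_pos: [0.5276, 0.0872, 0.2027]
tool_rot: [179.9, -0.0, 11.0]
force: [0.3, 0.2, 0.3]
grip_width: 0.087
grasp_force: 0.0
```

```bash
python3 - <<'E'
from h import *
o=env.get_obs(); print(o['time_s'],o['tool_pos'],o['tool_rot'],o['qpos'])
c=viewer.get_calibration("wrist"); im=viewer.read_camera("wrist"); cv2.imwrite("pics/w1.png",im[:,:,::-1])
q0=(.513,.096,.19); uv=proj([[q0[0],q0[1],.03]],c)[0]; print(uv)
m=yellow(im,uv); print(m.sum(),np.argwhere(m).min(0),np.argwhere(m).max(0))
q=fit(m,c,q0,0); k=q[:2]+.015*np.array([np.cos(q[2]),np.sin(q[2])])
goto((*k,.015),(180,0,np.degrees(q[2])),o)
print([(b["location"].round(),round(b["conf"],2)) for b in boxes_of("wrist","coupling0")])
E
```

```text
2.75 [0.52758883 0.08715256 0.20267218] [ 1.79936113e+02 -1.44962225e-03  1.10027459e+01] [ 27.28343392   8.18803335 -42.77205175  99.89809632   5.83646224
  74.15412205 -95.79243127]
[305.60282083 237.84600791]
8634 [160 271] [292 338]
    [0.5143 0.0964 0.1896] 10.9 1-IoU 0.071
    [0.5157 0.0965 3.3385] 191.3 1-IoU 0.155
shift [ 0.0184 -0.0588  0.9383] turn [ 0.0007 -0.      0.0016]Traceback (most recent call last):
  File "<stdin>", line 8, in <module>
AttributeError: 'list' object has no attribute 'round'. Did you mean: 'count'?
```

View pics/w1.png

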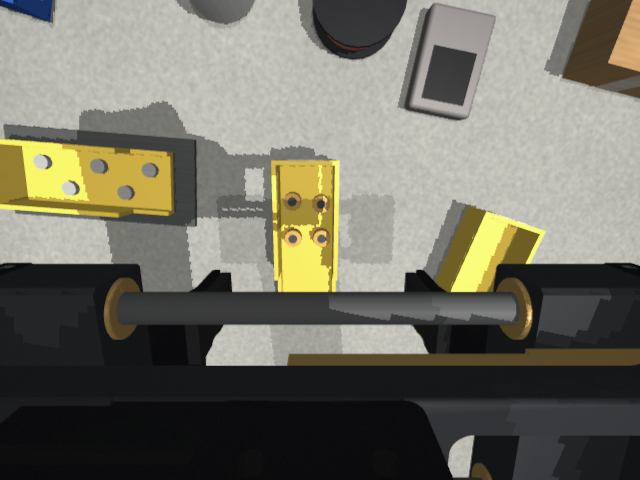

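The wrist view shows the chosen bin at (305,230), with its four couplings and the far end of its walls visible. It agrees with the top fit within 1 mm, so I descend and grip.

>>> apply_moves(moves=[[0.015, -0.06, 0.4, 0, 0, 0, 1], [0.015, -0.06, 0.6, 0, 0, 0, 1], [0.015, -0.06, 0.8, 0, 0, 0, 1], [0.015, -0.06, 0.94, 0, 0, 0, 1], [0.015, -0.06, 0.94, 0, 0, 0, 1], [0.015, -0.06, 0.94, 0, 0, 0, 1], [0.015, -0.06, 0.94, 0, 0, 0, 0], [0.015, -0.06, 0.94, 0, 0, 0, 0], [0.015, -0.06, 0.94, 0, 0, 0, 0], [0.015, -0.06, 0.94, 0, 0, 0, 0], [0.015, -0.06, 0.94, 0, 0, 0, 0], [0.015, -0.06, 0.94, 0, 0, 0, 0], [0.015, -0.06, 0.94, 0, 0, 0, 0]], grip_force=30)

```text
time_s: 4.15
tool_pos: [0.5292, 0.1008, 0.0157]
tool_rot: [179.9, -0.1, 11.1]
force: [-2.4, -2.3, 7.5]
grip_width: 0.0614
grasp_force: 30.0
```

>>> apply_moves(moves=[[0, 0, -0.2, 0, 0, 0, 0], [0, 0, -0.4, 0, 0, 0, 0], [0, 0.1, -0.6, 0, 0, 0, 0], [0, 0.3, -0.65, 0, 0, 0, 0], [0, 0.5, -0.65, 0, 0, 0, 0], [0, 0.7, -0.65, 0, 0, 0, 0], [0, 0.9, -0.65, 0, 0, 0, 0], [0, 1, -0.65, 0, 0, 0, 0]])

```text
time_s: 4.95
tool_pos: [0.5663, -0.1, 0.1436]
tool_rot: [179.9, 0.1, 10.9]
force: [-0.5, 0.5, -2.5]
grip_width: 0.0619
grasp_force: 30.0
```

>>> apply_moves(moves=[[0, 0.2, 0, 0, 0, 0.1, 0], [0, 0.4, 0, 0, 0, 0.2, 0], [0, 0.6, 0, 0, 0, 0.3, 0], [0, 0.8, 0, 0, 0, 0.36, 0], [0, 1, 0, 0, 0, 0.36, 0], [0, 1, 0, 0, 0, 0.36, 0]])

```text
time_s: 5.55
tool_pos: [0.6036, -0.2999, 0.1427]
tool_rot: [179.7, 0.0, -20.3]
force: [-0.7, -2.2, -2.5]
grip_width: 0.0618
grasp_force: 30.0
```

```bash
python3 - <<'E'
from h import *
o=env.get_obs(); print(o['time_s'],o['tool_pos'],o['tool_rot'],o['qpos'].round(),o['grip_width'],o['force'])
c=viewer.get_calibration("top")
P=np.array([ray(p,c,.05) for p in((495,226),(577,222),(580,299),(500,300))]); print(P.round(3),P.mean(0))
M=np.array([*P.mean(0)[:2],.085])+[.01,.01,0]
a=np.radians(-20); u=np.array([np.cos(a),np.sin(a),0])
goto(M+u*.09+[0,0,.006],(180,0,-20),o)
for t in range(0,86,17):
    r=np.radians(t); p=(.09*np.cos(r)-.006*np.sin(r)-.09, .09*np.sin(r)+.006*np.cos(r)-.006)
    print(t,'x',round(p[0]/.2,3),'z',round(-p[1]/.2,3),'turn',round(r/1.5,3))
E
```

```text
5.55 [ 0.60361676 -0.29986991  0.14271191] [ 1.79743837e+02  4.43061560e-02 -2.03210767e+01] [ 43.  26. -26.  84.  12.  72. -94.] 0.06182163143774509 [-0.68826573 -2.21864277 -2.51947613]
[[ 0.567 -0.293  0.05 ]
 [ 0.58  -0.486  0.05 ]
 [ 0.401 -0.476  0.05 ]
 [ 0.396 -0.294  0.05 ]] [ 0.48595313 -0.38704111  0.05      ]
shift [0.0794 0.5451 0.2609] turn [ 0.003   0.0005 -0.0037]
0 x 0.0 z -0.0 turn 0.0
17 x -0.028 z -0.13 turn 0.198
34 x -0.094 z -0.247 turn 0.396
51 x -0.19 z -0.339 turn 0.593
68 x -0.309 z -0.398 turn 0.791
85 x -0.441 z -0.421 turn 0.989
```

>>> apply_moves(moves=[[0.03, 0.2, 0.0, 0, 0, 0, 0], [0.06, 0.4, 0.1, 0, 0, 0, 0], [0.08, 0.54, 0.2, 0, 0, 0, 0], [0.08, 0.54, 0.26, 0, 0, 0, 0], [0.08, 0.54, 0.26, 0, 0, 0, 0], [0.08, 0.54, 0.26, 0, 0, 0, 0]])

```text
time_s: 6.15
tool_pos: [0.5848, -0.3959, 0.0922]
tool_rot: [-179.9, 0.0, -19.7]
force: [-0.0, -0.6, -2.2]
grip_width: 0.0621
grasp_force: 30.0
```

>>> apply_moves(moves=[[-0.01, 0, -0.065, 0, 0.099, 0, 0], [-0.028, 0, -0.13, 0, 0.198, 0, 0], [-0.06, 0, -0.19, 0, 0.297, 0, 0], [-0.094, 0, -0.247, 0, 0.396, 0, 0], [-0.14, 0, -0.295, 0, 0.495, 0, 0], [-0.19, 0, -0.339, 0, 0.593, 0, 0], [-0.25, 0, -0.37, 0, 0.692, 0, 0], [-0.309, 0, -0.398, 0, 0.791, 0, 0], [-0.375, 0, -0.41, 0, 0.89, 0, 0], [-0.441, 0, -0.421, 0, 0.989, 0, 0], [-0.441, 0, -0.421, 0, 0.989, 0, 0], [-0.441, 0, -0.421, 0, 0.989, 0, 0], [-0.441, 0, -0.421, 0, 0.989, 0, 0], [-0.441, 0, -0.421, 0, 0.989, 0, 0], [-0.441, 0, -0.421, 0, 0.989, 0, 0], [-0.441, 0, -0.421, 0, 0.989, 0, 0]])

```text
time_s: 7.75
tool_pos: [0.4785, -0.3682, 0.2121]
tool_rot: [171.3, -59.5, -9.3]
force: [-1.7, -0.6, 1.1]
grip_width: 0.0617
grasp_force: 30.0
```

```bash
python3 - <<'E'
from h import *
o=env.get_obs(); print(o['time_s'],o['tool_pos'],o['tool_rot'],o['qpos'].round(),o['grip_width'],o['force'])
a=viewer.read_camera("top")[180:380,400:620]; b=viewer.read_camera("scene")[130:250,80:260]
f=lambda i:cv2.resize(i,(400,400),interpolation=cv2.INTER_CUBIC)
cv2.imwrite("pics/tip.png",np.hstack([f(a),f(b)])[:,:,::-1])
for n in("top","scene"): print([(np.round(d["location"]).tolist(),round(d["conf"],2)) for d in boxes_of(n,"coupling0")])
E
```

```text
7.75 [ 0.47850981 -0.36816307  0.21207496] [171.29579051 -59.48360801  -9.25534408] [ 11. -17.  38. 140. -89.  18.  28.] 0.06169607700055038 [-1.72342908 -0.63885138  1.12068674]
[([437.0, 158.0], 0.5), ([517.0, 245.0], 0.37)]
[([252.0, 223.0], 0.62)]
```

View pics/tip.png

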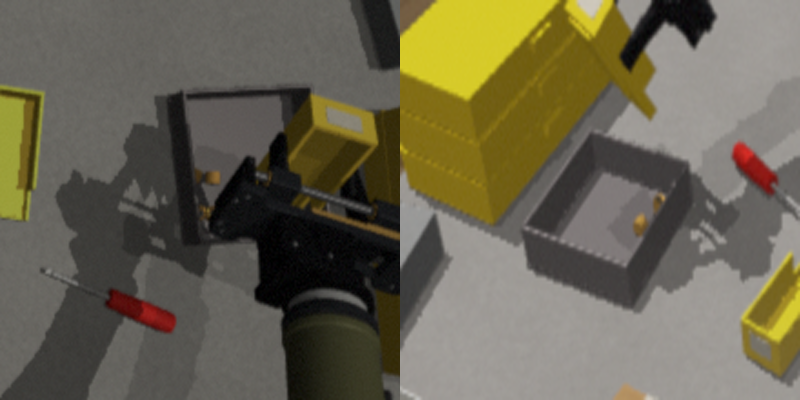

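```bash
python3 - <<'E'
from h import *
goto((.58,-.38,.2),(180,0,-20))
E
```

```text
shift [ 0.2266 -0.0975  0.4673] turn [ 0.0252 -0.6945  0.0564]
```

>>> apply_moves(moves=[[0.05, -0.02, 0.1, 0, -0.1, 0, 0], [0.1, -0.04, 0.2, 0.01, -0.2, 0.02, 0], [0.15, -0.06, 0.3, 0.02, -0.3, 0.03, 0], [0.22, -0.09, 0.4, 0.02, -0.4, 0.04, 0], [0.22, -0.1, 0.47, 0.025, -0.5, 0.05, 0], [0.22, -0.1, 0.47, 0.025, -0.6, 0.056, 0], [0.22, -0.1, 0.47, 0.025, -0.69, 0.056, 0], [0.22, -0.1, 0.47, 0.025, -0.69, 0.056, 0], [0.22, -0.1, 0.47, 0.025, -0.69, 0.056, 0]])

```text
time_s: 8.85
tool_pos: [0.5803, -0.3788, 0.1991]
tool_rot: [180.0, -12.3, -18.4]
force: [1.1, -0.3, -1.8]
grip_width: 0.062
grasp_force: 30.0
```

```bash
python3 - <<'E'
from h import *
o=env.get_obs(); print(o['time_s'],o['tool_pos'],o['tool_rot'],o['qpos'].round(),o['grip_width'],o['force'])
a=viewer.read_camera("top")[180:380,400:620]; b=viewer.read_camera("wrist")
cv2.imwrite("pics/tip2.png",np.hstack([cv2.resize(a,(400,400),interpolation=cv2.INTER_CUBIC),cv2.resize(b,(400,300)).repeat(1,0) if 0 else cv2.copyMakeBorder(cv2.resize(b,(400,300)),0,100,0,0,cv2.BORDER_CONSTANT)])[:,:,::-1])
for n in("top","wrist"): print([(np.round(d["location"]).tolist(),round(d["conf"],2)) for d in boxes_of(n,"coupling0")])
E
```

```text
8.85 [ 0.5803204  -0.37882672  0.19911067] [179.96281082 -12.34682086 -18.43941289] [ 23.  15.  12.  91.  -7.  62. -72.] 0.06199387796073819 [ 1.07157052 -0.3487695  -1.8283004 ]
[([516.0, 269.0], 0.59)]
[]
```

View pics/tip2.png

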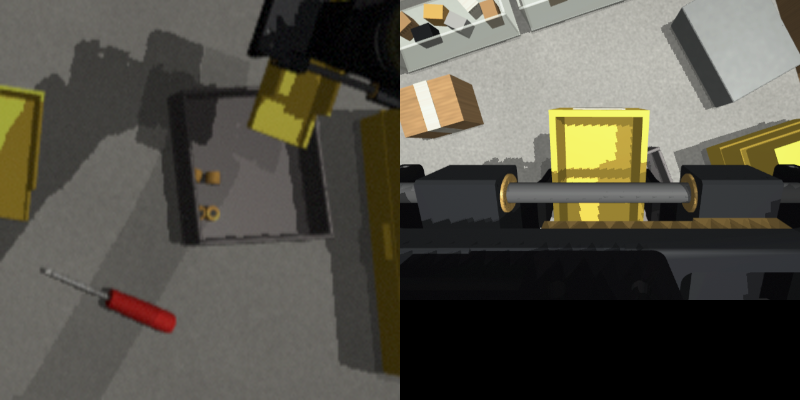

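All four couplings lie in the tray, in two pairs at about (203,176) and (208,213) of the left crop, and the visible bin floor is clear. Next I set the bin back on the counter.

```bash
python3 - <<'E'
from h import *
goto((.56,-.19,.18),(180,0,-5))
E
```

```text
shift [-0.4014 -0.8655 -0.0077] turn [ 0.017  -0.1456 -0.1546]
```

>>> apply_moves(moves=[[-0.1, -0.2, 0, 0, -0.05, -0.05, 0], [-0.2, -0.4, 0, 0, -0.1, -0.1, 0], [-0.3, -0.6, 0, 0, -0.145, -0.15, 0], [-0.4, -0.86, 0, 0.01, -0.145, -0.155, 0], [-0.4, -0.86, 0, 0.017, -0.145, -0.155, 0], [-0.4, -0.86, 0, 0.017, -0.145, -0.155, 0]])

```text
time_s: 9.65
tool_pos: [0.5582, -0.1907, 0.1794]
tool_rot: [180.0, -0.1, -5.0]
force: [-0.5, -0.5, -1.1]
grip_width: 0.0618
grasp_force: 30.0
```

```bash
python3 - <<'E'
from h import *
print(env.get_obs()['tool_rot'])
goto((.529,.101,.05),(180,0,11))
E
```

```text
[ 1.79992450e+02 -9.31947426e-02 -4.97090019e+00]
shift [-0.2731 -1.4406  0.6462] turn [ 0.0002 -0.0011 -0.1858]
```

>>> apply_moves(moves=[[-0.05, -0.2, 0, 0, 0, -0.05, 0], [-0.1, -0.4, 0, 0, 0, -0.1, 0], [-0.15, -0.6, 0, 0, 0, -0.15, 0], [-0.2, -0.8, 0, 0, 0, -0.186, 0], [-0.27, -1, 0, 0, 0, -0.186, 0], [-0.27, -1, 0, 0, 0, -0.186, 0]])

```text
time_s: 10.25
tool_pos: [0.5219, 0.0163, 0.1793]
tool_rot: [-179.9, -0.1, 11.2]
force: [0.4, 0.5, -1.8]
grip_width: 0.0616
grasp_force: 30.0
```

```bash
python3 - <<'E'
from h import *
goto((.529,.101,.0155),(180,0,11))
E
```

```text
shift [ 0.1157 -0.4073  0.8196] turn [-0.001  -0.001   0.0024]
```

>>> apply_moves(moves=[[0.06, -0.2, 0.1, 0, 0, 0, 0], [0.115, -0.407, 0.3, 0, 0, 0, 0], [0.115, -0.407, 0.5, 0, 0, 0, 0], [0.115, -0.407, 0.7, 0, 0, 0, 0], [0.115, -0.407, 0.77, 0, 0, 0, 0], [0.115, -0.407, 0.8, 0, 0, 0, 0], [0.115, -0.407, 0.82, 0, 0, 0, 0], [0.115, -0.407, 0.82, 0, 0, 0, 0], [0.115, -0.407, 0.82, 0, 0, 0, 1], [0.115, -0.407, 0.82, 0, 0, 0, 1], [0.115, -0.407, 0.82, 0, 0, 0, 1], [0.115, -0.407, 0.82, 0, 0, 0, 1], [0.115, -0.407, 0.82, 0, 0, 0, 1], [0.115, -0.407, 0.7, 0, 0, 0, 1], [0.115, -0.407, 0.5, 0, 0, 0, 1], [0.115, -0.407, 0.3, 0, 0, 0, 1], [0.115, -0.407, 0.1, 0, 0, 0, 1], [0.115, -0.407, 0, 0, 0, 0, 1], [0.115, -0.407, 0, 0, 0, 0, 1]])

```text
time_s: 12.15
tool_pos: [0.5332, 0.0955, 0.1825]
tool_rot: [179.9, -0.4, 10.8]
force: [0.3, -0.8, 0.0]
grip_width: 0.0869
grasp_force: 0.0
```

```bash
python3 - <<'E'
from h import *
o=env.get_obs(); q=np.array([.4958,-.0876]); a=np.radians(-7.3)
k=q+.015*np.array([np.cos(a),np.sin(a)])
print(k);goto((*k,.18),(180,0,172.7),o)
E
```

```text
[ 0.51067842 -0.08950597]
shift [-0.2839  0.8875  0.0121] turn [ 6.2000e-03  4.0000e-04 -1.8839e+00]
```

>>> apply_moves(moves=[[-0.05, 0.1, 0, 0, 0, -0.1, 1], [-0.1, 0.2, 0, 0, 0, -0.2, 1], [-0.15, 0.3, 0, 0, 0, -0.3, 1], [-0.2, 0.4, 0, 0, 0, -0.4, 1], [-0.28, 0.5, 0, 0, 0, -0.5, 1], [-0.28, 0.6, 0, 0, 0, -0.6, 1], [-0.28, 0.7, 0, 0, 0, -0.7, 1], [-0.28, 0.8, 0, 0, 0, -0.8, 1], [-0.28, 0.89, 0, 0, 0, -0.9, 1], [-0.28, 0.89, 0, 0, 0, -0.94, 1]])

```text
time_s: 13.15
tool_pos: [0.5084, -0.0935, 0.1772]
tool_rot: [-179.8, 0.1, 91.6]
force: [-0.4, -0.2, -0.1]
grip_width: 0.0872
grasp_force: 0.0
```

>>> apply_moves(moves=[[0, 0, 0, 0, 0, -0.1, 1], [0, 0, 0, 0, 0, -0.2, 1], [0, 0, 0, 0, 0, -0.3, 1], [0, 0, 0, 0, 0, -0.4, 1], [0, 0, 0, 0, 0, -0.5, 1], [0, 0, 0, 0, 0, -0.6, 1], [0, 0, 0, 0, 0, -0.7, 1], [0, 0, 0, 0, 0, -0.8, 1], [0, 0, 0, 0, 0, -0.9, 1], [0, 0, 0, 0, 0, -0.94, 1], [0, 0, 0, 0, 0, -0.94, 1]])

```text
time_s: 14.25
tool_pos: [0.5084, -0.0903, 0.1774]
tool_rot: [-179.9, -0.2, 172.4]
force: [0.9, -0.4, 0.7]
grip_width: 0.0874
grasp_force: 0.0
```

```bash
cat >> h.py <<'E'
def wfit(q0,z,c,im,save=None,rows=265):
    "fit on the part of the wrist picture above the gripper"
    m=yellow(im,proj([[q0[0],q0[1],z+.03]],c)[0]); m[rows:]=0
    M=m.astype(float)
    def f(q):
        s=sil(q,c,z); s[rows:]=0; return 1-np.minimum(M,s).sum()/np.maximum(M,s).sum()
    s0=np.array(q0); r=minimize(f,s0,method='Nelder-Mead',options=dict(initial_simplex=s0+np.array([[0,0,0],[.006,0,0],[0,.006,0],[.003,.003,.06]]),maxiter=90,xatol=2e-4,fatol=1e-4))
    if save:
        v=im.copy(); k=(sil(r.x,c,z)>.5).astype(np.uint8); cs,_=cv2.findContours(k,0,2); cv2.drawContours(v,cs,-1,(255,0,0),1); cv2.imwrite(save,v[:,:,::-1])
    print('wfit',r.x.round(4),np.degrees(r.x[2]).round(2),round(r.fun,3)); return r.x
E
python3 - <<'E'
from h import *
o=env.get_obs(); print(o['time_s'],o['tool_pos'],o['tool_rot'],o['qpos'].round())
c=viewer.get_calibration("wrist"); im=viewer.read_camera("wrist")
q=wfit((.4958,-.0876,np.radians(-7.3)),0,c,im,"pics/we.png")
k=q[:2]+.015*np.array([np.cos(q[2]),np.sin(q[2])])
goto((*k,.0155),(180,0,180+np.degrees(q[2])),o)
c=viewer.get_calibration("top"); im=viewer.read_camera("top")
for n,uv,z,a in (("base",(.53,.3136,1.686),.006,0),("loaded",(.513,.096,.19),0,0)):
    fit(yellow(im,proj([[*uv[:2],.03]],c)[0]),c,uv,z)
E
```

```text
14.25 [ 0.50838265 -0.0902677   0.17740948] [-1.79907860e+02 -1.64682242e-01  1.72369016e+02] [ 11.   4.  -4. 105.   0.  71.  89.]
wfit [ 0.4963 -0.0873 -0.1253] -7.18 0.01
shift [-0.0156  0.0085  0.8095] turn [-0.0011 -0.0019 -0.0053]
    [0.5305 0.3138 1.6904] 96.9 1-IoU 0.035
    [0.5298 0.3179 4.8063] 275.4 1-IoU 0.086
    [0.5159 0.0902 0.1806] 10.3 1-IoU 0.026
    [0.5212 0.0913 3.31  ] 189.6 1-IoU 0.063
```

>>> apply_moves(moves=[[-0.016, 0.008, 0.2, 0, 0, -0.005, 1], [-0.016, 0.008, 0.4, 0, 0, -0.005, 1], [-0.016, 0.008, 0.6, 0, 0, -0.005, 1], [-0.016, 0.008, 0.81, 0, 0, -0.005, 1], [-0.016, 0.008, 0.81, 0, 0, -0.005, 1], [-0.016, 0.008, 0.81, 0, 0, -0.005, 1], [-0.016, 0.008, 0.81, 0, 0, -0.005, 0], [-0.016, 0.008, 0.81, 0, 0, -0.005, 0], [-0.016, 0.008, 0.81, 0, 0, -0.005, 0], [-0.016, 0.008, 0.81, 0, 0, -0.005, 0], [-0.016, 0.008, 0.81, 0, 0, -0.005, 0], [-0.016, 0.008, 0.81, 0, 0, -0.005, 0], [-0.016, 0.008, 0.81, 0, 0, -0.005, 0], [-0.016, 0.008, 0.6, 0, 0, -0.005, 0], [-0.016, 0.008, 0.4, 0, 0, -0.005, 0], [-0.016, 0.008, 0.2, 0, 0, -0.005, 0], [-0.016, 0.008, 0, 0, 0, -0.005, 0], [-0.016, 0.008, 0, 0, 0, -0.005, 0]])

```text
time_s: 16.15
tool_pos: [0.5161, -0.0897, 0.1848]
tool_rot: [-179.9, 0.6, 172.8]
force: [0.2, -0.0, -0.1]
grip_width: 0.0618
grasp_force: 30.0
```

```bash
python3 - <<'E'
from h import *
goto((.5,.1,.18),(180,0,150)); goto((.50,.33,.2),(180,0,96.7))
E
```

```text
shift [0.1993 0.931  0.0204] turn [1.000e-04 7.000e-03 2.652e-01]
shift [ 0.3426  2.0717 -0.0832] turn [0.0034 0.0066 0.8853]
```

>>> apply_moves(moves=[[0.05, 0.2, 0, 0, 0, 0.1, 0], [0.1, 0.4, 0, 0, 0, 0.2, 0], [0.2, 0.6, 0, 0, 0, 0.3, 0], [0.2, 0.8, 0, 0, 0, 0.4, 0], [0.2, 1, 0, 0, 0, 0.44, 0], [0.2, 1, 0, 0, 0, 0.44, 0]])

```text
time_s: 16.75
tool_pos: [0.4967, 0.1218, 0.1776]
tool_rot: [180.0, -0.2, 135.4]
force: [0.6, -0.3, -1.1]
grip_width: 0.0618
grasp_force: 30.0
```

```bash
python3 - <<'E'
from h import *
goto((.5283,.3327,.14),(180,0,96.8))
E
```

```text
shift [0.6268 0.8623 0.1899] turn [-0.0006 -0.0019  0.4495]
```

>>> apply_moves(moves=[[0.15, 0.2, 0, 0, 0, 0.1, 0], [0.3, 0.4, 0, 0, 0, 0.2, 0], [0.45, 0.6, 0, 0, 0, 0.3, 0], [0.62, 0.8, 0.1, 0, 0, 0.4, 0], [0.627, 0.862, 0.19, 0, 0, 0.45, 0], [0.627, 0.862, 0.19, 0, 0, 0.45, 0], [0.627, 0.862, 0.19, 0, 0, 0.45, 0], [0.627, 0.862, 0.19, 0, 0, 0.45, 0]])

```text
time_s: 17.55
tool_pos: [0.5317, 0.3228, 0.14]
tool_rot: [-179.9, 0.2, 96.3]
force: [0.2, -0.3, -0.2]
grip_width: 0.0617
grasp_force: 30.0
```

```bash
python3 - <<'E'
from h import *
o=env.get_obs(); print(o['tool_pos'],o['tool_rot'])
goto((.5283,.3327,.064),(180,0,96.8),o)
E
```

```text
[0.53173477 0.32284791 0.13996535] [-1.79931323e+02  1.62826052e-01  9.62630350e+01]
shift [ 0.0519 -0.0112  0.3797] turn [-0.0008  0.0019 -0.0062]
```

>>> apply_moves(moves=[[0.052, -0.011, 0, 0, 0, -0.006, 0], [0.052, -0.011, 0.1, 0, 0, -0.006, 0], [0.052, -0.011, 0.2, 0, 0, -0.006, 0], [0.052, -0.011, 0.27, 0, 0, -0.006, 0], [0.052, -0.011, 0.3, 0, 0, -0.006, 0], [0.052, -0.011, 0.3, 0, 0, -0.006, 0], [0.052, -0.011, 0.3, 0, 0, -0.006, 0], [0.052, -0.011, 0.3, 0, 0, -0.006, 0]])

```text
time_s: 18.35
tool_pos: [0.5286, 0.3352, 0.0814]
tool_rot: [179.9, 0.0, 96.8]
force: [-0.1, 0.2, -1.0]
grip_width: 0.0616
grasp_force: 30.0
```

```bash
python3 - <<'E'
from h import *
o=env.get_obs(); print(o['tool_pos'],o['tool_rot'])
goto((.5283,.3327,.062),(180,0,96.8),o)
a=viewer.read_camera("scene")[200:310,310:450]; b=viewer.read_camera("top")[190:290,170:310]
cv2.imwrite("pics/p1.png",np.hstack([cv2.resize(a,(400,320),interpolation=2),cv2.resize(b,(400,320),interpolation=2)])[:,:,::-1])
E
```

```text
[0.52861036 0.33521488 0.08141787] [1.79944683e+02 3.05370457e-02 9.68158019e+01]
shift [-0.0122 -0.0031  0.0971] turn [0.0006 0.0004 0.0002]
```

View pics/p1.png

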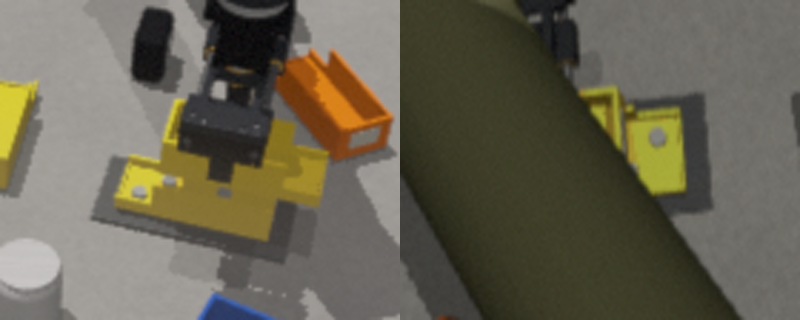

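The held bin sits over the fixed bin, with the base mouth open at the left of the scene crop (140,190). I lower it gently.

>>> apply_moves(moves=[[-0.012, -0.003, 0.03, 0, 0, 0, 0], [-0.012, -0.003, 0.06, 0, 0, 0, 0], [-0.012, -0.003, 0.08, 0, 0, 0, 0], [-0.012, -0.003, 0.09, 0, 0, 0, 0], [-0.012, -0.003, 0.097, 0, 0, 0, 0], [-0.012, -0.003, 0.097, 0, 0, 0, 0], [-0.012, -0.003, 0.097, 0, 0, 0, 0], [-0.012, -0.003, 0.097, 0, 0, 0, 0]])

```text
time_s: 19.25
tool_pos: [0.5273, 0.3317, 0.0639]
tool_rot: [-179.9, 0.2, 96.8]
force: [-7.5, -6.3, 18.3]
grip_width: 0.062
grasp_force: 30.0
```

>>> apply_moves(moves=[[0, 0, 0, 0, 0, 0, 1], [0, 0, 0, 0, 0, 0, 1], [0, 0, 0, 0, 0, 0, 1], [0, 0, 0, 0, 0, 0, 1], [0, 0, 0, 0, 0, 0, 1], [0, 0, -0.2, 0, 0, 0, 1], [0, 0, -0.4, 0, 0, 0, 1], [-0.2, 0, -0.6, 0, 0, 0, 1], [-0.4, 0, -0.7, 0, 0, 0, 1], [-0.6, 0, -0.7, 0, 0, 0, 1], [-0.7, 0, -0.7, 0, 0, 0, 1], [-0.7, 0, -0.7, 0, 0, 0, 1]])

```text
time_s: 20.45
tool_pos: [0.5456, 0.1885, 0.2012]
tool_rot: [-180.0, 0.2, 96.4]
force: [0.6, 0.3, -0.4]
grip_width: 0.087
grasp_force: 0.0
```

```bash
python3 - <<'E'
from h import *
o=env.get_obs(); print(o['time_s'],o['tool_pos'],o['tool_rot'],o['qpos'].round())
c=viewer.get_calibration("wrist"); im=viewer.read_camera("wrist"); cv2.imwrite("pics/p2.png",im[:,:,::-1])
s=viewer.read_camera("scene"); cv2.imwrite("pics/p2s.png",cv2.resize(s[215:300,320:440],None,fx=5,fy=5,interpolation=2)[:,:,::-1])
E
```

```text
20.45 [0.54557713 0.18854262 0.20122739] [-179.98664401    0.20846247   96.41605407] [ -9.  11. -15.  95.   3.  74. -18.]
```

View pics/p2.png

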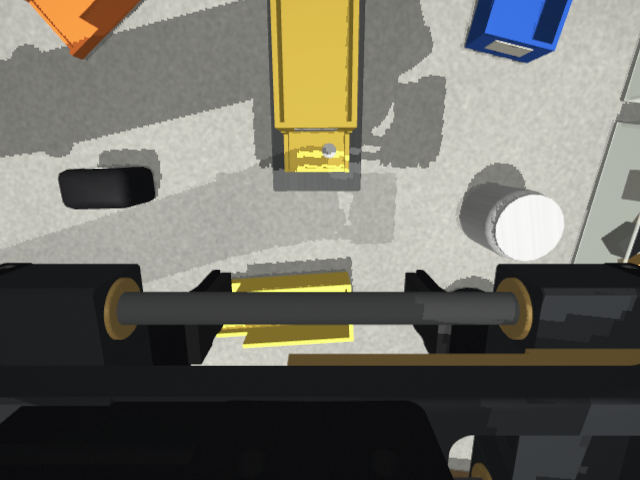

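View pics/p2s.png

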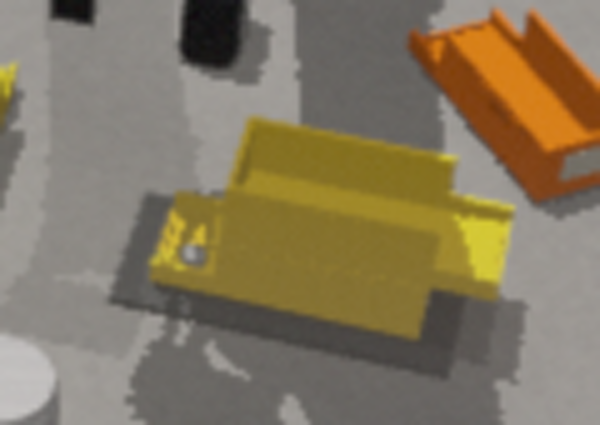

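```bash
cat >> h.py <<'E'
def stackfit(fixed,q0,zs,pics):
    "fixed: list of (q,z); fits the upper bin (x,y,yaw) for each z in zs over pictures [(im,c)]"
    Ms=[yellow(im,proj([[q0[0],q0[1],zs[0]+.02]],c)[0]).astype(float) for im,c in pics]
    F=[sum(sil(q,c,z) for q,z in fixed) for _,c in pics]
    def f(q,z):
        t=0
        for (im,c),M,B in zip(pics,Ms,F):
            s=np.clip(np.maximum(sil(q,c,z),B),0,1); t+=1-np.minimum(M,s).sum()/np.maximum(M,s).sum()
        return t/len(pics)
    for z in zs:
        s0=np.array(q0); r=minimize(f,s0,(z,),method='Nelder-Mead',options=dict(initial_simplex=s0+np.array([[0,0,0],[.006,0,0],[0,.006,0],[.003,.003,.06]]),maxiter=60,xatol=2e-4,fatol=1e-4))
        b,_=fixed[-1]; d=R.from_euler('z',-b[2]).apply([r.x[0]-b[0],r.x[1]-b[1],0])
        print(z,r.x.round(4),'rel mm',(d[:2]*1000).round(1),'dyaw',np.degrees(r.x[2]-b[2]).round(1),'err',round(r.fun,4))
E
python3 - <<'E'
from h import *
P={n:(viewer.read_camera(n),viewer.get_calibration(n)) for n in("top","scene")}
base=(np.array([.5305,.3138,1.688]),.006); q0=(.5265,.3476,1.688-np.pi)
for n in P: print(n); stackfit([base],q0,(.046,.051),[P[n]])
print("tin etc",[ (n,ray(boxes_of("top",n)[0]["location"],P["top"][1],.025)[:2].round(3)) for n in("tin","tape_measure","reel")])
E
```

```text
top
0.046 [ 0.5268  0.3489 -1.43  ] rel mm [35.3 -0.4] dyaw -178.7 err 0.9135
0.051 [ 0.5259  0.3477 -1.4294] rel mm [34.2  0.6] dyaw -178.6 err 0.9135
scene
0.046 [ 0.5257  0.3482 -1.4502] rel mm [34.7  0.7] dyaw -179.8 err 0.0271
0.051 [ 0.5312  0.3486 -1.4423] rel mm [34.5 -4.7] dyaw -179.4 err 0.0286
tin etc [('tin', array([0.537, 0.354])), ('tape_measure', array([0.34 , 0.201])), ('reel', array([0.726, 0.093]))]
```

Scene fit: the second bin sits 34.7 mm back, 0.7 mm sideways, turned 179.8°, at the seated height. Next I fetch the emptied bin.

```bash
python3 - <<'E'
from h import *
goto((.5307,.0929,.19),(180,0,10.4))
E
```

```text
shift [-0.4987 -0.127   0.0544] turn [-2.0000e-04  1.2000e-03  1.0071e+00]
```

>>> apply_moves(moves=[[-0.2, -0.05, 0, 0, 0, 0.1, 1], [-0.4, -0.1, 0, 0, 0, 0.2, 1], [-0.5, -0.127, 0, 0, 0, 0.3, 1], [-0.5, -0.127, 0, 0, 0, 0.4, 1], [-0.5, -0.127, 0, 0, 0, 0.5, 1], [-0.5, -0.127, 0, 0, 0, 0.6, 1], [-0.5, -0.127, 0, 0, 0, 0.7, 1], [-0.5, -0.127, 0, 0, 0, 0.8, 1], [-0.5, -0.127, 0.05, 0, 0, 0.9, 1], [-0.5, -0.127, 0.05, 0, 0, 1, 1], [-0.5, -0.127, 0.05, 0, 0, 1, 1], [-0.5, -0.127, 0.05, 0, 0, 1, 1]])

```text
time_s: 22.0
tool_pos: [0.531, 0.0918, 0.1912]
tool_rot: [179.9, 0.1, 11.1]
force: [0.2, -0.2, 0.4]
grip_width: 0.0874
grasp_force: 0.0
```

```bash
python3 - <<'E'
from h import *
o=env.get_obs(); print(o['time_s'],o['tool_pos'],o['tool_rot'],o['qpos'].round())
c=viewer.get_calibration("wrist"); im=viewer.read_camera("wrist")
q=wfit((.5159,.0902,np.radians(10.3)),0,c,im)
k=q[:2]+.015*np.array([np.cos(q[2]),np.sin(q[2])])
print(k);goto((*k,.0155),(180,0,np.degrees(q[2])),o)
c=viewer.get_calibration("top"); im=viewer.read_camera("top")
fit(yellow(im,proj([[.5159,.0902,.03]],c)[0]),c,(.5159,.0902,.18),0)
stackfit([(np.array([.5305,.3138,1.688]),.006)],(.5265,.3476,1.688-np.pi),(.046,.051),[(im,c)])
E
```

```text
22.0 [0.53097662 0.09177133 0.19120656] [1.79927353e+02 5.36254180e-02 1.11405500e+01] [ -7.   6.  -7. 101.   1.  73. -92.]
wfit [0.5164 0.0914 0.1747] 10.01 0.013
[0.53117947 0.09401045]
shift [ 0.004  -0.0119  0.8785] turn [0.0009 0.0006 0.0132]
    [0.5349 0.0395 0.238 ] 13.6 1-IoU 0.927
    [0.5238 0.0439 3.3541] 192.2 1-IoU 0.929
0.046 [ 0.5252  0.348  -1.4389] rel mm [34.6  1.3] dyaw -179.2 err 0.0367
0.051 [ 0.5245  0.3465 -1.4432] rel mm [33.1  2.1] dyaw -179.4 err 0.0367
```

>>> apply_moves(moves=[[0.004, -0.012, 0.2, 0, 0, 0.013, 1], [0.004, -0.012, 0.4, 0, 0, 0.013, 1], [0.004, -0.012, 0.6, 0, 0, 0.013, 1], [0.004, -0.012, 0.8, 0, 0, 0.013, 1], [0.004, -0.012, 0.88, 0, 0, 0.013, 1], [0.004, -0.012, 0.88, 0, 0, 0.013, 1], [0.004, -0.012, 0.88, 0, 0, 0.013, 0], [0.004, -0.012, 0.88, 0, 0, 0.013, 0], [0.004, -0.012, 0.88, 0, 0, 0.013, 0], [0.004, -0.012, 0.88, 0, 0, 0.013, 0], [0.004, -0.012, 0.88, 0, 0, 0.013, 0], [0.004, -0.012, 0.88, 0, 0, 0.013, 0], [0.004, -0.012, 0.88, 0, 0, 0.013, 0]])

```text
time_s: 23.4
tool_pos: [0.532, 0.0936, 0.0164]
tool_rot: [179.9, -0.1, 9.8]
force: [-0.6, 0.2, 5.9]
grip_width: 0.0616
grasp_force: 30.0
```

```bash
python3 - <<'E'
from h import *
o=env.get_obs(); print(o['tool_pos'],o['tool_rot'],o['grip_width'])
# bin origin in tool-aligned terms
off=R.from_euler('z',-o['tool_rot'][2],degrees=True).apply(o['tool_pos']-[.5164,.0914,0]); print('TCP from bin, tool heading',off)
e=np.array([.5255,.348]); a=-1.445; t=e+.034*np.array([np.cos(a),np.sin(a)]); y=a+np.pi
tcp=t+R.from_euler('z',y).apply([off[0],off[1],0])[:2]; print('target bin',t,'yaw',np.degrees(y),'tcp',tcp,'z',.086+off[2])
E
```

```text
[0.5320223  0.0935727  0.01637044] [ 1.79923882e+02 -5.10178681e-02  9.76238794e+00] 0.06164944188041208
TCP from bin, tool heading [ 0.01576449 -0.00050772  0.01637044]
target bin [0.5297658  0.31426867] yaw 97.20759860359604 tcp [0.52829162 0.32997229] z 0.10237044481017826
```

>>> apply_moves(moves=[[0, 0, -0.2, 0, 0, 0, 0], [0, 0, -0.4, 0, 0, 0, 0], [0, 0, -0.6, 0, 0, -0.1, 0], [0, 0, -0.8, 0, 0, -0.2, 0], [0, 0, -0.9, 0, 0, -0.3, 0], [0, -0.1, -0.9, 0, 0, -0.4, 0], [0, -0.2, -0.9, 0, 0, -0.5, 0], [0, -0.2, -0.9, 0, 0, -0.6, 0], [0, -0.2, -0.9, 0, 0, -0.7, 0], [0, -0.2, -0.9, 0, 0, -0.8, 0], [0, -0.2, -0.9, 0, 0, -0.9, 0], [0, -0.2, -0.9, 0, 0, -1, 0], [0, -0.2, -0.9, 0, 0, -1, 0], [0, -0.2, -0.9, 0, 0, -1, 0], [0, -0.2, -0.9, 0, 0, -1, 0]])

```text
time_s: 24.9
tool_pos: [0.5244, 0.133, 0.1949]
tool_rot: [-179.9, 0.1, 95.6]
force: [0.3, -0.2, -1.8]
grip_width: 0.0619
grasp_force: 30.0
```

```bash
python3 - <<'E'
from h import *
goto((.531,.329,.16),(180,0,97.2))
E
```

```text
shift [0.9727 0.1282 0.1729] turn [-0.0008  0.001  -0.0191]
```

>>> apply_moves(moves=[[0.2, 0.03, 0, 0, 0, -0.02, 0], [0.4, 0.06, 0, 0, 0, -0.02, 0], [0.6, 0.09, 0, 0, 0, -0.02, 0], [0.8, 0.115, 0, 0, 0, -0.02, 0], [0.978, 0.115, 0.1, 0, 0, -0.02, 0], [0.978, 0.115, 0.25, 0, 0, -0.02, 0], [0.978, 0.115, 0.35, 0, 0, -0.02, 0], [0.978, 0.115, 0.35, 0, 0, -0.02, 0], [0.978, 0.115, 0.35, 0, 0, -0.02, 0], [0.978, 0.115, 0.35, 0, 0, -0.02, 0]])

```text
time_s: 25.9
tool_pos: [0.529, 0.3302, 0.1266]
tool_rot: [179.9, 0.0, 97.4]
force: [-0.0, -0.7, -1.8]
grip_width: 0.0617
grasp_force: 30.0
```

```bash
python3 - <<'E'
from h import *
o=env.get_obs(); print(o['tool_pos'],o['tool_rot'])
goto((.5283,.330,.102),(180,0,97.2),o)
E
```

```text
[0.52899241 0.33020572 0.12656717] [1.79907103e+02 1.97680825e-02 9.73503612e+01]
shift [-0.0005 -0.0038  0.1228] turn [0.0011 0.0002 0.0017]
```

>>> apply_moves(moves=[[0, -0.003, 0.03, 0, 0, 0, 0], [0, -0.003, 0.06, 0, 0, 0, 0], [0, -0.003, 0.08, 0, 0, 0, 0], [0, -0.003, 0.1, 0, 0, 0, 0], [0, -0.003, 0.11, 0, 0, 0, 0], [0, -0.003, 0.118, 0, 0, 0, 0], [0, -0.003, 0.118, 0, 0, 0, 0], [0, -0.003, 0.118, 0, 0, 0, 0], [0, -0.003, 0.118, 0, 0, 0, 0]])

```text
time_s: 26.8
tool_pos: [0.5272, 0.3296, 0.1024]
tool_rot: [-180.0, 0.1, 97.4]
force: [-2.1, -2.8, 5.4]
grip_width: 0.0619
grasp_force: 30.0
```

Contact comes exactly at the seated height, so I release, rise and back off.

>>> apply_moves(moves=[[0, 0, 0, 0, 0, 0, 1], [0, 0, 0, 0, 0, 0, 1], [0, 0, 0, 0, 0, 0, 1], [0, 0, 0, 0, 0, 0, 1], [0, 0, 0, 0, 0, 0, 1], [0, 0, -0.2, 0, 0, 0, 1], [0, 0, -0.4, 0, 0, 0, 1], [-0.2, 0, -0.5, 0, 0, 0, 1], [-0.4, 0.2, -0.5, 0, 0, 0, 1], [-0.6, 0.4, -0.5, 0, 0, 0, 1], [-0.8, 0.4, -0.5, 0, 0, 0, 1], [-1, 0.4, -0.5, 0, 0, 0, 1], [-1, 0.4, -0.5, 0, 0, 0, 1], [-1, 0.4, -0.5, 0, 0, 0, 1]])

```text
time_s: 28.2
tool_pos: [0.6328, 0.1404, 0.2012]
tool_rot: [-179.9, 0.1, 97.2]
force: [-0.0, 0.9, 0.5]
grip_width: 0.0867
grasp_force: 0.0
```

```bash
python3 - <<'E'
from h import *
print(env.get_obs()['time_s'])
P={n:(viewer.read_camera(n),viewer.get_calibration(n)) for n in("top","scene")}
base=(np.array([.5305,.3138,1.688]),.006); mid=(np.array([.5255,.348,-1.445]),.046)
for n in P:
    print(n); stackfit([base,mid],(.5298,.3143,1.6966),(.086,.091),[P[n]])
s=P["scene"][0]; t=P["top"][0]
cv2.imwrite("pics/fin.png",np.hstack([cv2.resize(s[200:300,310:450],(420,300),interpolation=2),cv2.resize(t[215:310,485:590],(330,300),interpolation=2)])[:,:,::-1])
E
```

```text
28.2
top
0.086 [0.5301 0.3126 1.7137] rel mm [35.7  0.1] dyaw 181.0 err 0.032
0.091 [0.5289 0.3115 1.7122] rel mm [36.6 -1.2] dyaw 180.9 err 0.0323
scene
0.086 [0.5299 0.3128 1.7189] rel mm [35.5 -0.1] dyaw 181.3 err 0.0297
0.091 [0.5355 0.314  1.7069] rel mm [35.   5.7] dyaw 180.6 err 0.0305
```

View pics/fin.png

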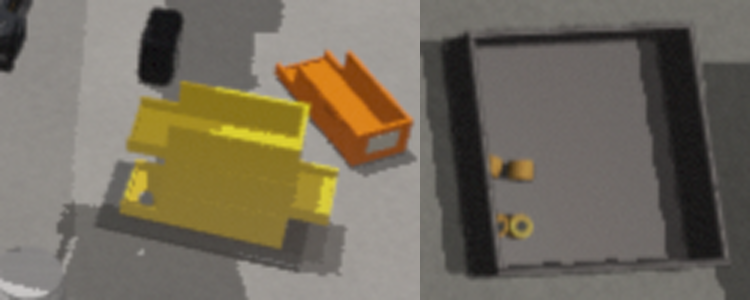

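The picture shows the three-bin zig-zag seated level at (230,170) in the left crop. The right crop shows four couplings in the tray, near (508,168) and (512,225). I hand the job in.

```bash
python3 -c "
from h import *
print(env.sign_off())"
```

```text
the job is handed in; nothing more can be done
None
```

I handed the job in at about 28 s of the 72 s allowed: all four couplings are in the tray, and both bins are stacked zig-zag on the fixed bin (stepped back about 35 mm, level) and let go; `sign_off` returned no verdict.

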